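Put the consulting-room desk organiser back together and refill it

TASK

The bamboo desk organiser has come apart: while the markers still lie on the desk, bring the pen box up against the side of the drawer unit and the note box up against the other side of the pen box, so that the three form one closed row with no gaps and their fronts in line. Then stand every marker lying on the desk upright in the pen box, down on its floor, either end up (leaning on the walls is fine), and leave the row closed up at the end. Leave the sanitiser bottle, the paper cup and the computer mouse where they are.

Things in the scene. Friction and masses are not known exactly. Their poses are not given: they have to be found in the camera images.
- unit_mid (a point): centre of the bamboo drawer unit, fixed to the desk: 108 mm deep (its x), 160 mm wide (its y), 85 mm high; this point is 42.5 mm above the desk. Its drawer fronts face its -x; the row is built on its -y side. z up
- penbox_mid (a point): centre of the loose square bamboo pen box, open at the top: 108 mm (x) by 108 mm (y), 112 mm high, walls and floor 8 mm thick, so 92 x 92 mm inside and 104 mm deep; about 0.6 kg, slides along the desk at some 5 to 12 N. This point is 56 mm above its underside. It starts some centimetres off the drawer unit's -y side, a little turned; its +y side is the one that goes against the unit and its -x side is its front. z up
- notebox_mid (a point): centre of the loose low bamboo note box, open at the top: 108 mm (x) by 76 mm (y), 60 mm high, walls and floor 8 mm thick, so 92 x 60 mm inside, with a yellow note pad on its floor whose top is 22 mm above the box's underside; about 0.4 kg, slides along the desk at some 3 to 8 N. This point is 30 mm above its underside. It starts beyond the pen box, on that box's -y side; its +y side goes against the pen box's -y side and its -x side is its front. z up
- marker0_mid (a point): centre of the loose marker with the red cap: a square-barrelled bar 150 mm long (along its x) and 18 x 18 mm across, 35 g, cap at its +x end, lying flat on the desk with this point 9 mm up. Absent in some starts
- marker1_mid (a point): centre of the loose marker with the blue cap: a square-barrelled bar 150 mm long (along its x) and 18 x 18 mm across, 35 g, cap at its +x end, lying flat on the desk with this point 9 mm up. Absent in some starts
- marker2_mid (a point): centre of the loose marker with the green cap: a square-barrelled bar 150 mm long (along its x) and 18 x 18 mm across, 35 g, cap at its +x end, lying flat on the desk with this point 9 mm up. Absent in some starts
- marker3_mid (a point): centre of the loose marker with the black cap: a square-barrelled bar 150 mm long (along its x) and 18 x 18 mm across, 35 g, cap at its +x end, lying flat on the desk with this point 9 mm up. Absent in some starts
- sanitiser: loose turquoise sanitiser bottle, 64 mm across, 155 mm high; origin at the centre of its underside. Bystander
- papercup: loose paper cup, 72 mm across at the rim, 85 mm high; origin at the centre of its underside. Bystander
- mouse: loose black computer mouse, 100 mm (x) by 58 mm (y), 26 mm high; origin at the centre of its underside. Bystander
Not all that is in view belongs to the job. Leave any orange or pink look-alike of the part that bears marker3_mid alone.

How it is judged:
On the way:
1. the drawer unit, pen box and note box stand in one closed row, fronts in line, while the markers still lie outside (y of penbox_mid in the frame of unit_mid between -0.138 and -0.13 m and x of penbox_mid in the frame of unit_mid between -0.012 and 0.012 m and y of notebox_mid in the frame of penbox_mid between -0.096 and -0.088 m and x of notebox_mid in the frame of penbox_mid between -0.012 and 0.012 m and angle between the y axis of penbox_mid and the y axis of unit_mid, either way round below 0.05 rad and angle between the y axis of notebox_mid and the y axis of penbox_mid, either way round below 0.05 rad and angle between each of penbox_mid, notebox_mid's own z axis and vertical below 0.05 rad and angle between the x axis of each of marker0_mid, marker1_mid, marker2_mid, marker3_mid and the z axis of penbox_mid, either way round above 1.2 rad), for 0.2 s.
At the end, for the whole second after the job is handed in: Pen box against the drawer unit, note box against the pen box: gaps under 4 mm, turned under 0.05 rad, fronts in line within 12 mm, both flat on the desk; every marker present has its centre inside the pen box, in its upper half, and leans under 0.9 rad (y of penbox_mid in the frame of unit_mid between -0.138 and -0.13 m and x of penbox_mid in the frame of unit_mid between -0.012 and 0.012 m and y of notebox_mid in the frame of penbox_mid between -0.096 and -0.088 m and x of notebox_mid in the frame of penbox_mid between -0.012 and 0.012 m and angle between the y axis of penbox_mid and the y axis of unit_mid, either way round below 0.05 rad and angle between the y axis of notebox_mid and the y axis of penbox_mid, either way round below 0.05 rad and angle between each of penbox_mid, notebox_mid's own z axis and vertical below 0.05 rad and angle between the x axis of each of marker0_mid, marker1_mid, marker2_mid, marker3_mid and the z axis of penbox_mid, either way round below 0.9 rad and x of marker0_mid in the frame of penbox_mid between -0.046 and 0.046 m and y of marker0_mid in the frame of penbox_mid between -0.046 and 0.046 m and z of marker0_mid in the frame of penbox_mid between 0 and 0.04 m and x of marker1_mid in the frame of penbox_mid between -0.046 and 0.046 m and y of marker1_mid in the frame of penbox_mid between -0.046 and 0.046 m and z of marker1_mid in the frame of penbox_mid between 0 and 0.04 m and x of marker2_mid in the frame of penbox_mid between -0.046 and 0.046 m and y of marker2_mid in the frame of penbox_mid between -0.046 and 0.046 m and z of marker2_mid in the frame of penbox_mid between 0 and 0.04 m and x of marker3_mid in the frame of penbox_mid between -0.046 and 0.046 m and y of marker3_mid in the frame of penbox_mid between -0.046 and 0.046 m and z of marker3_mid in the frame of penbox_mid between 0 and 0.04 m); the robot touches nothing.
It fails at once if the sanitiser bottle is moved by more than 30 mm (distance of sanitiser from where it was at the start of the episode above 0.03 m).
It fails at once if the paper cup is moved by more than 30 mm (distance of papercup from where it was at the start of the episode above 0.03 m).
It fails at once if the computer mouse is moved by more than 30 mm (distance of mouse from where it was at the start of the episode above 0.03 m).
Of marker0, marker1, marker2, marker3 only 3 to 4 are there at a start; the rules pass over those that are not, and their reading is None.
At some moment in a run one of notebox, marker0, marker1, marker2, marker3 may be knocked a few centimetres aside while the robot is not near it.
It also fails if it takes over 210 s, if anything falls off the work surface, if the arm or the gripper's body presses on something with over 40 N, if the wrist force passes 120 N, or if a joint passes its speed limit or range.

ROBOT

A 6-joint arm with a two-finger parallel gripper is mounted at the origin on the work surface. World frame = base frame: x ahead of the robot, y to its left, z up, the work surface at z = 0. Lengths are in m, angles in rad, forces in N, time in s.
With the tool pointing down it reaches from about 0.325 to 0.85 m from the base axis. Payload 4.4 kg.
Tool frame: the origin (TCP) lies where the fingers leave the gripper's body, on its centre line; the fingertips stand 97 mm ahead of it and the grasp point (between the pads) lies 78 mm ahead of it; z points along the fingers, y is the direction in which the jaws open and shut (so a half turn about z gives the same grasp; the last joint's range is limited). The gripper opens to 94 mm and grips with 3 to 60 N. Pads are 16 mm wide; open, the fingers measure 119 mm over their backs; the gripper's body (75 mm by 177 mm) begins 78 mm behind the grasp point.
Start: joints at [1.052, 0.207, 1.542, -0, 1.393, -0.15], TCP at [0.207, 0.537, 0.303] pointing down, gripper open.
Joint ranges: [-2.73, 2.73], [-0.86, 2.22], [0.23, 2.46], [-1.11, 4.25], [0.08, 2.63], [-2.82, 2.82]. Speed limits (rad/s): [2.79, 2.79, 3.14, 3.14, 3.14, 3.14].

INTERFACE

Orientations are given as a unit quaternion [w, x, y, z].
In Python, from station import ctrl gives the robot as it stands.
- The arm moves only by the shell command python3 -m crank 'ROWS'. ROWS is a JSON object of lists of equal length, an entry for each row: "dp": the shift along the world's x, y, z in m, a list of three; "rot": the turn, a rotation vector about the world's x, y, z in degrees, a list of three; "jaw": the closure, from -1 (fully open) to 1 (shut). In form: {"dp": [[dx, dy, dz], ...], "rot": [[wx, wy, wz], ...], "jaw": [jaw, ...]}. A call has 1 to 8 rows; each row is the pose to reach, as a shift and turn from the pose commanded when the call began; what a row does not reach only later rows make up. A row lasts 1/8 s, in which the tool goes at most 62.5 mm and 10.7 degrees, less where a joint would pass 70% of its speed; a pose out of reach is approached as far as the arm can. A call with a gripper value outside its range is refused whole. The fingers move at their own pace and stop on an object; the grip force is fixed at half the most. Time passes only in rows, so rows that repeat a pose let the fingers close. It gives the time, the measured TCP pose, the force and the opening at its end, in the units of the state.
- ctrl.observe(): the state, without advancing time (a new reading comes with each control period).
- ctrl.grab_frame(name): name is "side" or "top"; returns the picture (384x512x3 uint8, red, green, blue); there is no depth.
- ctrl.calibration(name): a dict with "K" (3x3 intrinsics, pixels), "distortion" ([k1, k2, p1, p2, k3] as OpenCV has them; the pictures are not rectified), "rvec" (rotation vector, rad) and "tvec" (3), from world to camera coordinates, as OpenCV has them. Camera axes: x right, y down, z forward; pixel columns grow to the right and rows downward; lengths in m; the calibration is good to about 2 mm. A picture is of the moment at which its call begins. calibration takes no time and is no camera call.
- ctrl.hand_in(): hands the job in, once; it reports no verdict.
The state is a dict: "time": time; "joint_pos": joint angles; "qd": joint speeds; "joint_torque": joint torques, N m; "eef_pos": TCP position; "tool_rot": TCP orientation; "force": force on the tool from outside, world axes, zero at the start; "torque": the same for the moment, N m; "width": finger opening in m.
Only numpy, scipy, OpenCV 4.12 (cv2) and the standard library are available. Lean on these libraries where they do the work, as an engineer would, in place of code of your own. Each camera call takes 0.05 s, during which the arm holds its last target. There are 200 camera calls.

## Working session

There is one attempt and no reset: what is moved stays moved. The work goes in short steps, Python scripts to look and compute and a shell command to move; the robot and the scene stay as the last step left them, time stands still between calls to the robot, and variables do not carry over. Pictures are saved under pics/ and viewed, about 12 in all and at most 16, crops included, and the job is handed in when it is done.

```bash
ls; mkdir -p pics; cat > h.py <<'E'
import numpy as np, cv2
from station import ctrl
def cal(n):
    c=ctrl.calibration(n); return np.array(c["K"],float),np.array(c["distortion"],float),np.array(c["rvec"],float),np.array(c["tvec"],float)
def ray(n,px):
    K,d,r,t=cal(n); u=cv2.undistortPoints(np.array(px,float).reshape(-1,1,2),K,d).reshape(-1,2)
    R=cv2.Rodrigues(r)[0]; return -R.T@t.ravel(), np.c_[u,np.ones(len(u))]@R
def plane(n,px,z):
    o,D=ray(n,px); return o+D*((z-o[2])/D[:,2])[:,None]
def proj(n,P):
    K,d,r,t=cal(n); return cv2.projectPoints(np.array(P,float).reshape(-1,1,3),r,t,K,d)[0].reshape(-1,2)
def snap(n,f):
    im=ctrl.grab_frame(n)[:,:,::-1].copy(); cv2.imwrite(f"pics/{f}.png",im); return im
E
python3 - <<'E'
from h import *
for n in("top","side"):
    snap(n,n+"0"); K,d,r,t=cal(n); print(n,K[0,0],ray(n,[[256,192]]),plane(n,[[0,0],[511,0],[511,383],[0,383]],0))
    im=cv2.imread(f"pics/{n}0.png");cv2.imwrite(f"pics/{n}0b.png",cv2.resize(im,(800,600),interpolation=3))
print(ctrl.observe())
E
```

```text
pics
top 496.26938071766995 (array([ 0.39609273, -0.06456031,  1.45407194]), array([[ 0.14040428,  0.00893968, -0.99006522]])) [[ 1.2189944   0.7458433   0.        ]
 [ 1.19308313 -0.84478433  0.        ]
 [ 0.06126449 -0.75182549  0.        ]
 [ 0.06925937  0.67115149  0.        ]]
side 389.21926296247074 (array([ 0.09006204, -0.6144354 ,  0.86005931]), array([[ 0.45332135,  0.5187353 , -0.72495603]])) [[ 5.19950923e-01  2.04284956e+00  1.11022302e-16]
 [ 2.73967648e+00  1.89164082e-01  0.00000000e+00]
 [ 6.68712324e-01 -7.59893302e-01  0.00000000e+00]
 [-1.23986084e-01 -6.26719762e-02  0.00000000e+00]]
{'time': 0.1, 'joint_pos': array([ 1.05251289e+00,  2.07349096e-01,  1.54278009e+00,  2.35057231e-05,
        1.39351258e+00, -1.50520980e-01]), 'qd': array([-0.00126584, -0.00117598, -0.00377436,  0.00064596, -0.00088614,
       -0.00046951]), 'joint_torque': array([-6.19402399e-04, -3.71869075e+01, -2.82291949e+01,  7.00663542e-02,
        3.10972764e-02, -3.44124294e-05]), 'eef_pos': array([0.20648263, 0.53608518, 0.30161331]), 'tool_rot': array([-3.47189735e-04,  1.82848690e-01,  9.83140533e-01, -9.64006200e-04]), 'force': array([-0.06300122,  0.44487439,  0.30485289]), 'torque': array([ 0.02586987, -0.10196493,  0.03076079]), 'width': 0.0939410139654198}
```

View pics/top0b.png

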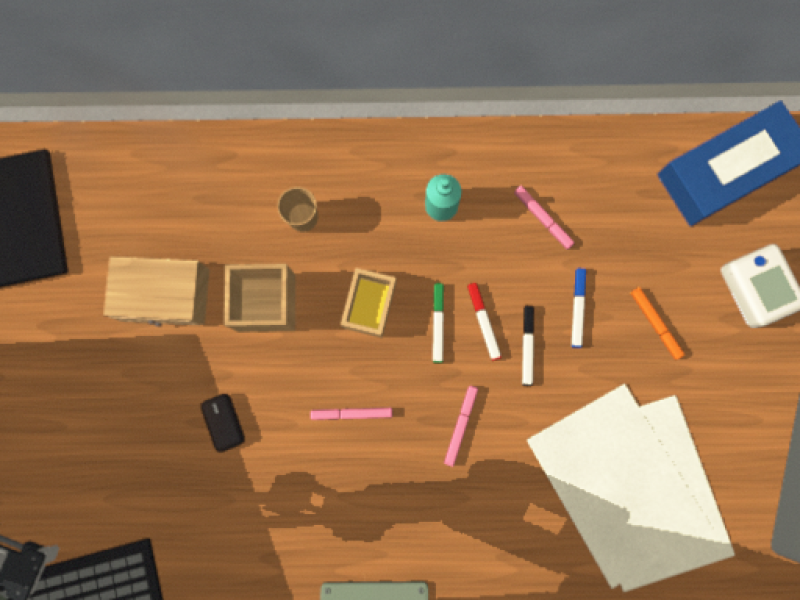

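View pics/side0b.png

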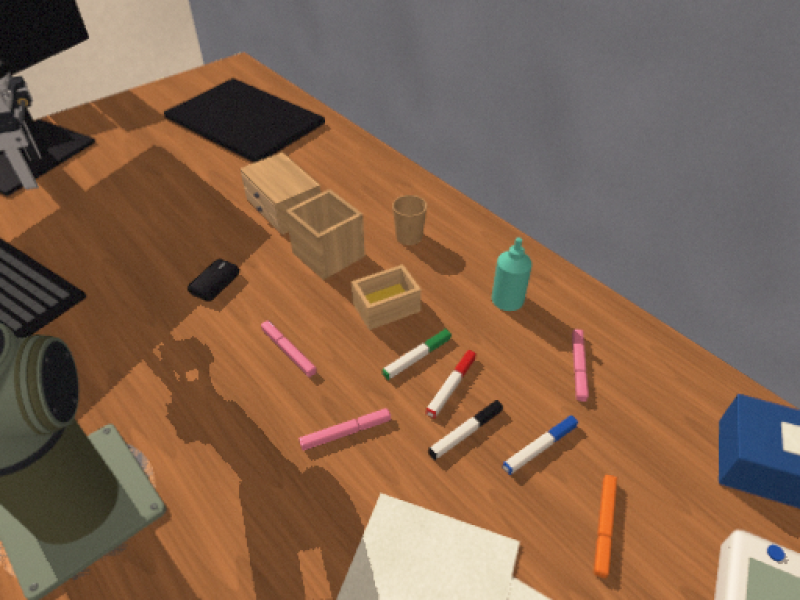

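The top view (800x600) shows the unit at about (152,290), pen box (257,296), note box (368,302) and green, red, black and blue markers at (438,322), (485,320), (528,345) and (579,307). Mouse, cup and bottle are well clear of the row. The pink and orange pens are look-alikes, to be left alone.

```bash
cat >> h.py <<'E'
def line_cap(im,cap,roi,z=0.018):
    """marker from top view: white+cap mask -> centre xy, axis yaw(to cap)"""
    pass
E
python3 - <<'E'
from h import *
im=cv2.imread("pics/top0.png");hsv=cv2.cvtColor(im,cv2.COLOR_BGR2HSV)
s=1.5625
for nm,p in dict(unit=(152,290),wood=(257,350),rim=(288,300),nrim=(358,273),white=(438,345),green=(438,295),red=(477,297),black=(529,320),blue=(580,282),desk=(400,400),side=(240,325)).items():
    print(nm,hsv[int(p[1]/s),int(p[0]/s)])
c=im[155:225,60:260];cv2.imwrite("pics/c1.png",cv2.resize(c,(800,280),interpolation=cv2.INTER_CUBIC))
E
```

```text
unit [ 17 127 221]
wood [ 14 162 179]
rim [ 16 127 114]
nrim [ 17 124 223]
white [ 23  22 248]
green [ 66 160 155]
red [  1 207 221]
black [135  12  41]
blue [108 195 184]
desk [ 14 161 189]
side [ 17 120 159]
```

View pics/c1.png

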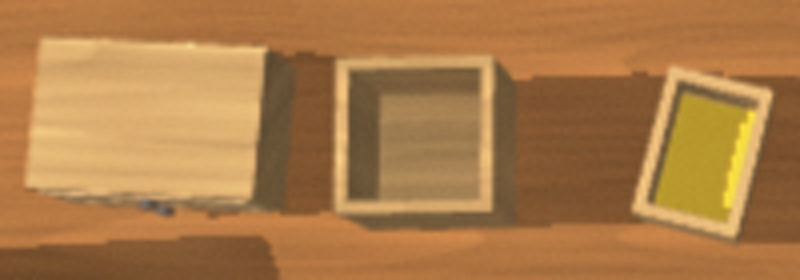

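The crop (4x, origin (60,155)) shows the unit's top corners at (41,38),(267,47),(252,202),(26,187), the pen box rim square at (336..495, 57..213), and the note box rim turned about 14°, with corners (673,67),(773,90),(738,240),(633,212).

```bash
sed -i '/^def line_cap/,$d' h.py; cat >> h.py <<'E'
def rectfit(n,px,z):
    P=plane(n,px,z)[:,:2]; (c,wh,a)=cv2.minAreaRect(P.astype(np.float32)*1000); return np.round(c,1),np.round(wh,1),round(a,1)
def boxes(im,rois):
    hsv=cv2.cvtColor(im,cv2.COLOR_BGR2HSV); m=((hsv[...,1]<148)&(hsv[...,2]>185)&(hsv[...,0]>13)&(hsv[...,0]<24)).astype(np.uint8)
    for nm,(z,x0,y0,x1,y1) in rois.items():
        q=np.zeros_like(m);q[y0:y1,x0:x1]=m[y0:y1,x0:x1]
        cs=cv2.findContours(q,cv2.RETR_EXTERNAL,cv2.CHAIN_APPROX_NONE)[0]; c=max(cs,key=cv2.contourArea); print(nm,rectfit("top",c.reshape(-1,2),z))
CAPS=dict(red=lambda h,s,v:((h<8)|(h>174))&(s>150)&(v>90),green=lambda h,s,v:(h>45)&(h<80)&(s>90),blue=lambda h,s,v:(h>98)&(h<120)&(s>120),black=lambda h,s,v:(v<65))
def markers(n,im,box,z=.018):
    h,s,v=cv2.split(cv2.cvtColor(im,cv2.COLOR_BGR2HSV).astype(int)); x0,y0,x1,y1=box
    W=((s<70)&(v>150)).astype(np.uint8); W[:y0]=0;W[y1:]=0;W[:,:x0]=0;W[:,x1:]=0
    k,l,st,ct=cv2.connectedComponentsWithStats(W)
    for nm,f in CAPS.items():
        C=f(h,s,v).astype(np.uint8);C[:y0]=0;C[y1:]=0;C[:,:x0]=0;C[:,x1:]=0
        kk,ll,ss,cc=cv2.connectedComponentsWithStats(C)
        best=None
        for j in range(1,kk):
            if not 30<ss[j,4]<400: continue
            for i in range(1,k):
                if 60<st[i,4]<900:
                    d=np.linalg.norm(cc[j]-ct[i])
                    if d<60 and (best is None or d<best[0]): best=(d,i,j)
        if best is None: print(nm,"none"); continue
        ys,xs=np.nonzero((l==best[1])|(ll==best[2])); 
        wc=plane(n,[ct[best[1]],cc[best[2]]],z)
        d=wc[1]-wc[0]; yaw=np.degrees(np.arctan2(d[1],d[0])); c,wh,a=rectfit(n,np.c_[xs,ys],z)
        print(nm,"mid",c,"size",wh,"a",a,"yaw",round(yaw,1))
E
python3 - <<'E'
from h import *
im=cv2.imread("pics/top0.png")
boxes(im,dict(unit=(.085,60,155,132,215),pen=(.112,138,160,190,222),note=(.06,212,165,258,222)))
s=1/4
for nm,z,p in(("unit",.085,[(41,38),(267,47),(252,202),(26,187)]),("pen",.112,[(336,58),(495,57),(495,213),(336,213)]),("note",.06,[(673,67),(773,90),(738,240),(633,212)])):
    q=np.array(p)/4+[60,155]-.375; P=plane("top",q,z)[:,:2]*1000;print(nm,P.round(1).tolist(),P.mean(0).round(1),rectfit("top",q,z))
markers("top",im,(265,165,385,255))
for nm,p in dict(cup=(297,208),san=(443,200),mouse=(223,422)).items(): print(nm,plane("top",[np.array(p)/1.5625],.05)[0].round(3))
E
```

```text
unit (array([617.4, 396. ]), array([160.8, 112.3]), 87.0)
pen (array([600.7, 202.6]), array([108.1, 104.8]), 0.7)
note (array([594.3,   7. ]), array([ 76.4, 109. ]), 75.4)
unit [[675.1, 471.4], [667.0, 311.9], [557.3, 319.3], [569.5, 477.1]] [617.2 394.9] (array([617.5, 395.3]), array([159.7, 109.9]), 86.2)
pen [[653.4, 256.7], [652.9, 147.0], [544.9, 145.7], [546.0, 254.2]] [599.3 200.9] (array([599.1, 201.2]), array([111.4, 108. ]), 89.7)
note [[654.1, 27.8], [636.7, -43.5], [529.7, -17.9], [550.3, 56.2]] [592.7   5.7] (array([592.9,   4.7]), array([ 76.9, 109.9]), 74.7)
red mid [ 562.  -205.6] size [144.5  18.6] a 16.9 yaw 17.1
green mid [ 559.8 -121.1] size [ 17.4 143.5] a 89.0 yaw -1.7
blue mid [ 584.8 -383. ] size [ 19.1 142.4] a 84.3 yaw -5.6
black mid [ 514.4 -287. ] size [ 17.6 142.7] a 86.6 yaw -3.8
cup [0.77  0.138 0.05 ]
san [ 0.782 -0.134  0.05 ]
mouse [0.378 0.267 0.05 ]
```

Measured sizes agree with those given: unit at (617,395) mm with yaw about -3.2°, pen box (600,202) with yaw about 0, note box (593,6) with yaw about -14.5°, and four markers. I'll grip the pen box by its -y wall.

```bash
python3 -m crank '{"dp":[[0.05,-0.05,0],[0.1,-0.1,0],[0.15,-0.15,0],[0.2,-0.2,0],[0.24,-0.24,0],[0.28,-0.28,0],[0.32,-0.32,0],[0.36,-0.36,-0.02]],"rot":[[0,0,5],[0,0,10],[0,0,15],[0,0,21],[0,0,21],[0,0,21],[0,0,21],[0,0,21]],"jaw":[0,0,0,0,0,0,0,0]}'
python3 -m crank '{"dp":[[0.034,-0.024,-0.03],[0.034,-0.024,-0.03],[0.034,-0.024,-0.03]],"rot":[[0,0,0],[0,0,0],[0,0,0]],"jaw":[0,0,0]}'
python3 -c "
from station import ctrl
print(ctrl.observe())"
```

```text
time: 1.1
eef_pos: [0.5607, 0.183, 0.2869]
tool_rot: [0.002, 0.001, 1.0, 0.0]
force: [-0.2, 0.7, 0.9]
width: 0.0466
time: 1.48
eef_pos: [0.5922, 0.1609, 0.2555]
tool_rot: [-0.001, 0.001, 1.0, 0.0]
force: [0.0, 0.6, -0.8]
width: 0.047
{'time': 1.475, 'joint_pos': array([ 1.24160285e-01,  3.27700311e-01,  1.49007895e+00,  5.48719049e-04,
        1.32525363e+00, -1.44533253e+00]), 'qd': array([ 0.02284955, -0.02982817, -0.00549949, -0.00075984, -0.00288116,
       -0.00218474]), 'joint_torque': array([-8.53769425e-01, -4.00288904e+01, -2.68934226e+01, -5.84076089e-02,
        7.21455133e-02, -1.04673491e-03]), 'eef_pos': array([0.59216277, 0.16090318, 0.25546601]), 'tool_rot': array([-7.47641396e-04,  7.18639515e-04,  9.99999447e-01,  1.74365980e-04]), 'force': array([ 0.03229563,  0.59297157, -0.77740241]), 'torque': array([0.06036262, 0.03854215, 0.01784731]), 'width': 0.046998647150067366}
```

```bash
python3 -m crank '{"dp":[[0,0,0],[0,0,-0.04],[0,0,-0.08],[0,0,-0.08],[0,0,-0.08],[0,0,-0.08],[0,0,-0.08],[0,0,-0.08]],"rot":[[0,0,0],[0,0,0],[0,0,0],[0,0,0],[0,0,0],[0,0,0],[0,0,0],[0,0,0]],"jaw":[0,0,0,0,1,1,1,1]}'
python3 -c "
from h import *
im=snap('top','t1');cv2.imwrite('pics/t1c.png',cv2.resize(im[140:240,50:270],(792,360)))
print(ctrl.observe()['joint_pos'])"
```

```text
time: 2.48
eef_pos: [0.5941, 0.1583, 0.1783]
tool_rot: [0.002, 0.0, 1.0, -0.003]
force: [-0.7, -7.8, 5.2]
width: 0.0104
[ 0.12176155  0.41099419  1.54929041 -0.00534892  1.17825875 -1.44567671]
```

View pics/t1c.png

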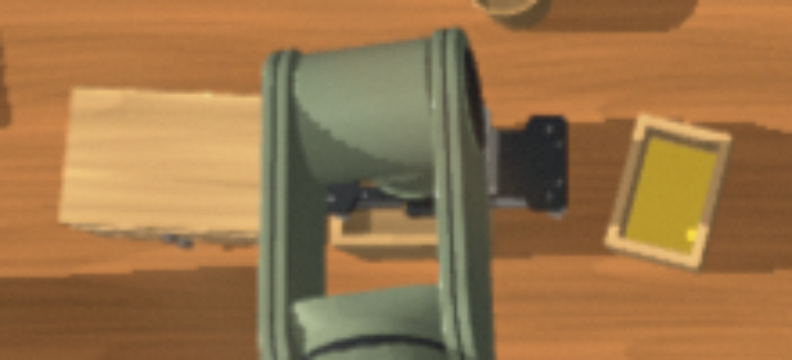

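The crop shows the gripper holding the pen box's -y wall, with the wrist over the box; the note box (670,190 in the crop) has not moved. Next I drag the pen box to the unit while turning it -3.5°.

```bash
python3 -m crank '{"dp":[[0,0,0],[0,0.01,0],[0.002,0.02,0],[0.004,0.03,0],[0.006,0.04,0],[0.007,0.048,0],[0.007,0.048,0],[0.007,0.048,0]],"rot":[[0,0,0],[0,0,0],[0,0,-1],[0,0,-2],[0,0,-3],[0,0,-3.5],[0,0,-3.5],[0,0,-3.5]],"jaw":[1,1,1,1,1,1,1,1]}'
python3 -c "
from h import *
im=snap('side','s1');cv2.imwrite('pics/s1c.png',cv2.resize(im[80:220,130:290],(640,560)))
print(ctrl.observe()['joint_pos'])"
```

```text
time: 3.52
eef_pos: [0.601, 0.2075, 0.1783]
tool_rot: [0.002, 0.031, 1.0, -0.001]
force: [-1.4, -4.7, 5.0]
width: 0.0078
[ 0.19739577  0.45049718  1.49247431 -0.00253264  1.19540075 -1.30978075]
```

View pics/s1c.png

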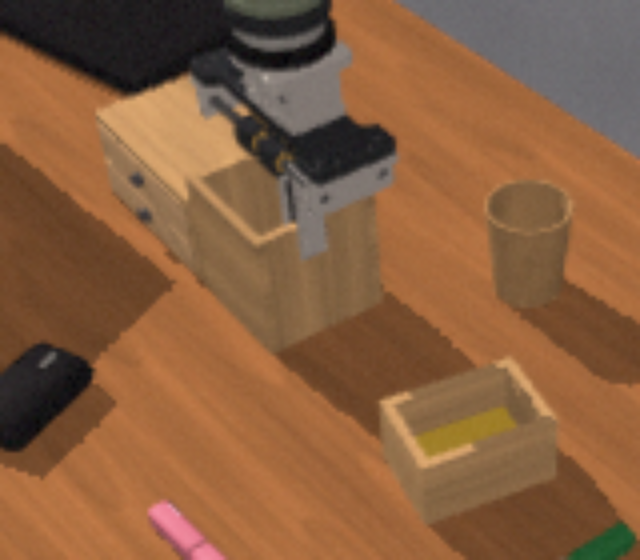

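The pen box is almost at the unit and upright, with the fronts looking in line. I'll press it home in small steps.

```bash
python3 -m crank '{"dp":[[0,0.003,0],[0,0.006,0],[0,0.006,0]],"rot":[[0,0,0],[0,0,0],[0,0,0]],"jaw":[1,1,1]}'
python3 -m crank '{"dp":[[0,0.003,0],[0,0.006,0],[0,0.006,0]],"rot":[[0,0,0],[0,0,0],[0,0,0]],"jaw":[1,1,1]}'
```

```text
time: 3.95
eef_pos: [0.6014, 0.2124, 0.1785]
tool_rot: [0.002, 0.031, 1.0, -0.002]
force: [-0.5, -7.7, 6.2]
width: 0.0078
time: 4.32
eef_pos: [0.6019, 0.2136, 0.1786]
tool_rot: [0.002, 0.031, 0.999, -0.007]
force: [-0.9, -20.9, 9.1]
width: 0.0078
```

```bash
python3 -m crank '{"dp":[[0,0,0],[0,0,0],[0,0,0],[0,0,0.04],[0,0,0.08],[-0.005,-0.06,0.08],[-0.01,-0.12,0.08],[-0.0155,-0.18,0.08]],"rot":[[0,0,0],[0,0,0],[0,0,0],[0,0,0],[0,0,0],[0,0,0],[0,0,-6],[0,0,-11]],"jaw":[0,0,0,0,0,0,0,0]}'
python3 -m crank '{"dp":[[-0.002,-0.06,0],[-0.002,-0.065,0],[-0.002,-0.065,0]],"rot":[[0,0,0],[0,0,0],[0,0,0]],"jaw":[0,0,0]}'
python3 -c "
from h import *
im=snap('top','t2');cv2.imwrite('pics/t2c.png',cv2.resize(im[140:240,50:270],(792,360)))
boxes(im,dict(unit=(.085,60,155,132,215),pen=(.112,124,160,180,222)))
print(ctrl.observe()['joint_pos'])"
```

```text
time: 5.32
eef_pos: [0.5838, 0.04, 0.256]
tool_rot: [0.0, 0.127, 0.992, 0.0]
force: [1.1, -0.0, 0.4]
width: 0.047
time: 5.7
eef_pos: [0.5822, -0.0239, 0.2557]
tool_rot: [-0.0, 0.127, 0.992, 0.001]
force: [0.2, -0.4, -0.7]
width: 0.0471
unit (array([616.5, 386.7]), array([182.3, 116.2]), 89.4)
pen (array([611.7, 260.8]), array([106.7, 108.3]), 86.9)
[-1.88570536e-01  2.64046282e-01  1.57160719e+00  1.00133741e-03
  1.30634293e+00 -1.50624781e+00]
```

View pics/t2c.png

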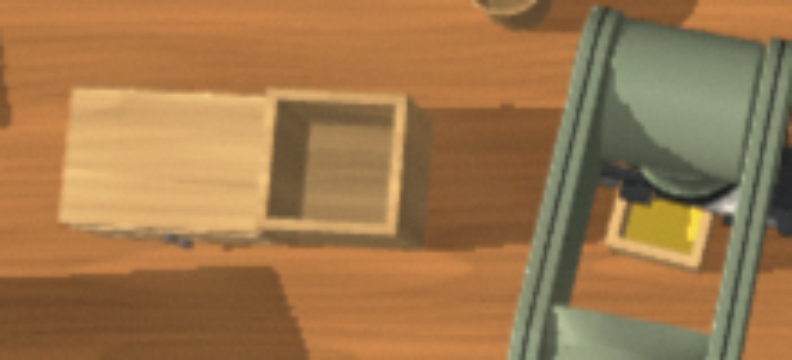

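The pen box now sits flush with the unit: (612,261), y axis at 86.9°. The note box is under the gripper where measured. Going down on its -y wall.

```bash
python3 -m crank '{"dp":[[0,-0.002,-0.04],[0,-0.002,-0.08],[0,-0.002,-0.11],[0,-0.002,-0.129],[0,-0.002,-0.129],[0,-0.002,-0.129],[0,-0.002,-0.129]],"rot":[[0,0,0],[0,0,0],[0,0,0],[0,0,0],[0,0,0],[0,0,0],[0,0,0]],"jaw":[0,0,0,0,0,1,1]}'
python3 -m crank '{"dp":[[0,0,0],[0,0,0],[0,0,0]],"rot":[[0,0,0],[0,0,0],[0,0,0]],"jaw":[1,1,1]}'
```

```text
time: 6.62
eef_pos: [0.5834, -0.0265, 0.1285]
tool_rot: [0.002, 0.127, 0.992, -0.0]
force: [-0.1, 0.3, 0.2]
width: 0.0299
time: 7.0
eef_pos: [0.5827, -0.026, 0.1275]
tool_rot: [0.001, 0.127, 0.992, 0.001]
force: [-0.5, 1.8, 4.0]
width: 0.0077
```

```bash
python3 -m crank '{"dp":[[0.002,0.02,0],[0.005,0.04,0],[0.01,0.06,0],[0.015,0.08,0],[0.02,0.1,0],[0.02,0.12,0],[0.02,0.135,0],[0.02,0.145,0]],"rot":[[0,0,1],[0,0,3],[0,0,5],[0,0,7],[0,0,9],[0,0,11.5],[0,0,11.5],[0,0,11.5]],"jaw":[1,1,1,1,1,1,1,1]}'
python3 -m crank '{"dp":[[0,0.005,0],[0,0.01,0],[0,0.014,0],[0,0.014,0]],"rot":[[0,0,0],[0,0,0],[0,0,0],[0,0,0]],"jaw":[1,1,1,1]}'
```

```text
time: 8.0
eef_pos: [0.6026, 0.1192, 0.1275]
tool_rot: [0.001, 0.026, 1.0, -0.001]
force: [0.4, -6.2, 5.2]
width: 0.0076
time: 8.5
eef_pos: [0.6025, 0.1331, 0.1275]
tool_rot: [0.001, 0.026, 1.0, -0.001]
force: [0.1, -4.4, 5.1]
width: 0.0075
```

```bash
python3 -m crank '{"dp":[[0,0.003,0],[0,0.005,0],[0,0.005,0]],"rot":[[0,0,0],[0,0,0],[0,0,0]],"jaw":[1,1,1]}'
python3 -m crank '{"dp":[[0,0.003,0],[0,0.005,0],[0,0.005,0]],"rot":[[0,0,0],[0,0,0],[0,0,0]],"jaw":[1,1,1]}'
```

```text
time: 8.88
eef_pos: [0.6023, 0.1365, 0.1275]
tool_rot: [0.0, 0.026, 1.0, -0.002]
force: [-0.3, -8.9, 7.5]
width: 0.0081
time: 9.25
eef_pos: [0.6024, 0.1373, 0.1275]
tool_rot: [-0.0, 0.026, 1.0, -0.006]
force: [-1.1, -22.0, 7.9]
width: 0.008
```

```bash
python3 -m crank '{"dp":[[0,0,0],[0,0,0],[0,0,0],[0,0,0.05],[0,0,0.1],[0,0,0.15],[-0.02,-0.05,0.17],[-0.05,-0.11,0.17]],"rot":[[0,0,0],[0,0,0],[0,0,0],[0,0,0],[0,0,0],[0,0,0],[0,0,0],[0,0,0]],"jaw":[0,0,0,0,0,0,0,0]}'
python3 -m crank '{"dp":[[-0.02,-0.06,0],[-0.02,-0.12,0],[-0.02,-0.16,0],[-0.02,-0.16,0],[-0.02,-0.16,0],[-0.02,-0.16,0],[-0.02,-0.16,0],[-0.02,-0.16,0]],"rot":[[0,0,0],[0,0,0],[10,0,0],[20,0,0],[30,0,0],[40,0,0],[50,0,0],[50,0,0]],"jaw":[-0.5,-0.5,-0.5,-0.5,-0.5,-0.5,-0.5,-0.5]}'
python3 -c "
from h import *
im=snap('top','t3');cv2.imwrite('pics/t3c.png',cv2.resize(im[130:280,50:410],(792,330)))
boxes(im,dict(unit=(.085,60,155,132,215),pen=(.112,124,160,174,222),note=(.06,160,160,205,222)))
print(ctrl.observe()['joint_pos'],ctrl.observe()['eef_pos'])"
```

```text
time: 10.25
eef_pos: [0.555, 0.0374, 0.2992]
tool_rot: [0.003, 0.025, 1.0, 0.0]
force: [-0.7, -1.5, -0.5]
width: 0.0471
time: 11.25
eef_pos: [0.5337, -0.1234, 0.2941]
tool_rot: [-0.013, 0.026, 0.905, 0.424]
force: [0.0, -0.1, -0.1]
width: 0.0702
unit (array([616.5, 386.7]), array([182.3, 116.2]), 89.4)
pen (array([611.8, 261.1]), array([106.6, 109.5]), 86.7)
note (array([604.7, 159. ]), array([ 54. , 106.7]), 86.5)
[-0.66601493  0.38401534  1.51923485  0.66780942  1.81188448 -2.21478886] [ 0.53408413 -0.12295053  0.29531134]
```

View pics/t3c.png

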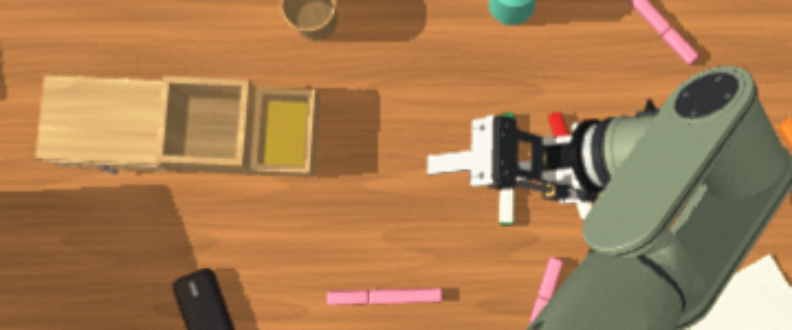

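j4 turns positive, so pointing the tool along +y works. The row is closed: pen box (612,261), and the note box's -y edge gives a centre y of about 170, where 169 is ideal. Now I undo the tilt and go over the green marker's white end.

```bash
python3 -m crank '{"dp":[[0,0,0],[0,0,0],[0,0,0],[-0.02,0,0],[-0.038,0.004,0],[-0.038,0.004,-0.05],[-0.038,0.004,-0.1],[-0.038,0.004,-0.1]],"rot":[[-10,0,0],[-20,0,0],[-30,0,0],[-40,0,0],[-50,0,0],[-50,0,0],[-50,0,0],[-50,0,0]],"jaw":[0,0,0,0,0,0,0,0]}'
python3 -c "
from h import *
im=snap('side','s2');cv2.imwrite('pics/s2b.png',cv2.resize(im[150:330,200:420],(792,648)))
print(ctrl.observe()['joint_pos'])"
```

```text
time: 12.3
eef_pos: [0.4938, -0.1169, 0.1943]
tool_rot: [-0.003, 0.025, 1.0, 0.001]
force: [-0.1, -0.3, -0.1]
width: 0.0473
[-4.03308868e-01  1.85455892e-01  1.80228809e+00 -5.62516575e-04
  1.15497742e+00 -1.92244407e+00]
```

```bash
python3 -m crank '{"dp":[[0.001,-0.002,-0.03],[0.001,-0.002,-0.06],[0.001,-0.002,-0.092],[0.001,-0.002,-0.092],[0.001,-0.002,-0.092],[0.001,-0.002,-0.092],[0.001,-0.002,-0.092]],"rot":[[0,0,1],[0,0,1],[0,0,1],[0,0,1],[0,0,1],[0,0,1],[0,0,1]],"jaw":[0,0,0,0,1,1,1]}'
python3 -m crank '{"dp":[[0,0,0],[0,0,0.04],[0,0,0.1],[0,0,0.15],[0,0,0.2]],"rot":[[0,0,0],[0,0,0],[0,0,0],[0,0,0],[0,0,0]],"jaw":[1,1,1,1,1]}'
python3 -c "
from h import *
im=snap('side','s3');cv2.imwrite('pics/s3c.png',cv2.resize(im[100:300,150:400],(750,600)))
o=ctrl.observe();print(o['joint_pos'],o['width'])"
```

```text
time: 13.22
eef_pos: [0.4982, -0.1216, 0.1063]
tool_rot: [0.001, 0.018, 1.0, -0.001]
force: [-0.5, -0.3, 0.0]
width: 0.0206
time: 13.85
eef_pos: [0.4968, -0.1212, 0.3064]
tool_rot: [-0.0, 0.018, 1.0, -0.0]
force: [-0.3, -0.2, 0.2]
width: 0.0176
[-4.08267982e-01  6.15786040e-02  1.68053993e+00 -1.36515242e-04
  1.38607011e+00 -1.94306177e+00] 0.017620333139486417
```

View pics/s3c.png

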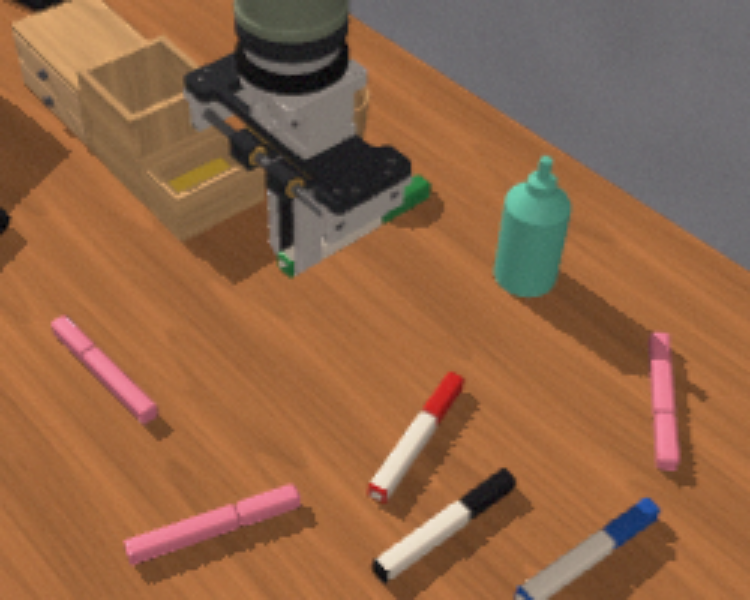

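Green is held level at its white end. Next I carry it over with -91° of yaw, then tilt it.

```bash
python3 -m crank '{"dp":[[0,0.0,0.02],[0.01,0.03,0.04],[0.02,0.07,0.05],[0.03,0.11,0.05],[0.05,0.15,0.05],[0.06,0.19,0.05],[0.07,0.23,0.05],[0.08,0.27,0.05]],"rot":[[0,0,-10.5],[0,0,-21],[0,0,-31.5],[0,0,-42],[0,0,-52.5],[0,0,-63],[0,0,-73.5],[0,0,-84]],"jaw":[1,1,1,1,1,1,1,1]}'
python3 -m crank '{"dp":[[0,0,0],[0,0,0],[0,0,0],[0,0,0],[0,0,0],[0,0,0],[0,0,0]],"rot":[[0,0,-7.2],[10,-0.5,-7.2],[20,-1,-7],[30,-1.5,-7],[40,-2,-6.5],[50,-2.5,-6.5],[50,-2.5,-6.5]],"jaw":[1,1,1,1,1,1,1]}'
python3 -c "
from station import ctrl
from scipy.spatial.transform import Rotation as R
o=ctrl.observe();q=o['tool_rot'];M=R.from_quat([*q[1:],q[0]]).as_matrix();print(o['joint_pos'].round(2),M.round(3))"
```

```text
time: 14.9
eef_pos: [0.5773, 0.15, 0.3542]
tool_rot: [-0.0, 0.685, 0.729, -0.0]
force: [0.7, 0.4, -0.5]
width: 0.0175
time: 15.78
eef_pos: [0.5765, 0.1472, 0.3519]
tool_rot: [-0.274, 0.66, 0.622, 0.321]
force: [0.2, -0.0, -0.2]
width: 0.0175
[-0.23  0.2   1.63  0.87  1.49 -0.32] [[ 0.02   0.996  0.083]
 [ 0.644 -0.076  0.761]
 [ 0.764  0.038 -0.644]]
```

```bash
python3 -m crank '{"dp":[[0,0.01,0],[0,0.02,0],[0,0.035,0],[0,0.035,0]],"rot":[[10,-1,1],[20,-2,2],[30,-2,3],[30,-2,3]],"jaw":[1,1,1,1]}'
cat >> h.py <<'E'
from scipy.spatial.transform import Rotation as Ro
def tool(L=.095):
    o=ctrl.observe();q=o['tool_rot'];M=Ro.from_quat([*q[1:],q[0]]).as_matrix();p=o['eef_pos'];a=M[:,0]; a=a*np.sign(a[2])
    g=p+L*M[:,2]; print('z',M[:,2].round(3),'up',a.round(3),'grip',g.round(4),'bottom',(g-.137*a).round(4),'tcp',p.round(4),'j',o['joint_pos'].round(2))
B=np.array([.6118,.261]);X=np.array([.9985,-.055]);Y=np.array([.055,.9985])
E
python3 -c "
from h import *
tool();im=snap('side','s4');cv2.imwrite('pics/s4c.png',cv2.resize(im[60:260,110:360],(750,600)))"
```

```text
time: 16.27
eef_pos: [0.5765, 0.1848, 0.3522]
tool_rot: [-0.432, 0.544, 0.54, 0.475]
force: [0.6, -0.3, -0.8]
width: 0.0177
z [ 0.049  0.983 -0.176] up [-0.034  0.177  0.984] grip [0.5811 0.2782 0.3355] bottom [0.5858 0.2539 0.2007] tcp [0.5765 0.1848 0.3522] j [-0.25  0.36  1.69  1.32  1.67 -0.55]
```

View pics/s4c.png

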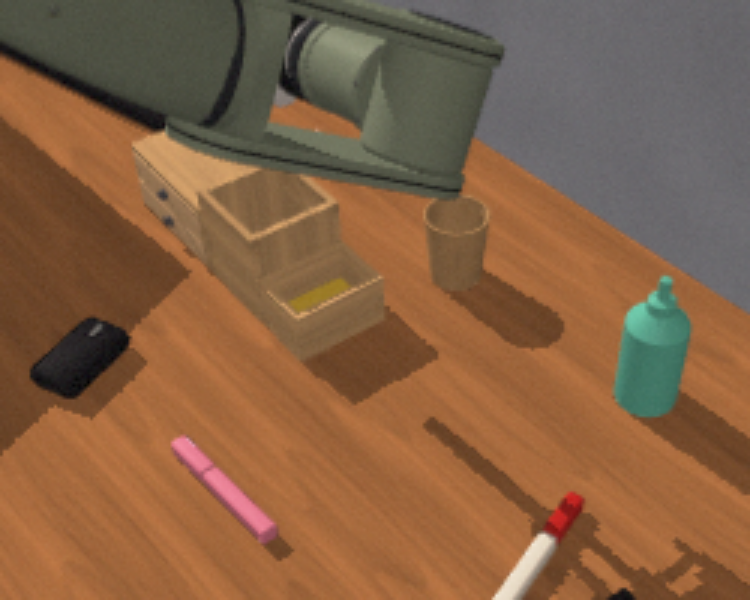

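The row is still closed and the marker is out of sight behind the wrist. The computed lower end is (586,254), inside the box opening at box-frame x -26, y -8. Lowering.

```bash
python3 -m crank '{"dp":[[0,0,-0.03],[0,0,-0.06],[0,0,-0.09],[-0.002,0,-0.12],[-0.002,0,-0.145],[-0.002,0,-0.164],[-0.002,0,-0.164]],"rot":[[0,0,0],[0,0,0],[0,0,0],[0,0,0],[0,0,0],[0,0,0],[0,0,0]],"jaw":[1,1,1,1,1,1,1]}'
python3 -c "
from h import *
tool()"
```

```text
time: 17.2
eef_pos: [0.5753, 0.1839, 0.1905]
tool_rot: [-0.431, 0.543, 0.541, 0.477]
force: [-0.3, -0.3, -0.6]
width: 0.0178
z [ 0.051  0.984 -0.173] up [-0.04   0.176  0.984] grip [0.5802 0.2773 0.174 ] bottom [0.5856 0.2532 0.0393] tcp [0.5753 0.1839 0.1905] j [-0.25  0.63  1.72  1.31  1.59 -0.84]
```

```bash
python3 -m crank '{"dp":[[0,0,0],[0,0,0],[0,0,0],[0,0,0],[0,0,0.04],[0,-0.03,0.09],[0,-0.06,0.14],[0,-0.06,0.16]],"rot":[[0,0,0],[0,0,0],[0,0,0],[0,0,0],[0,0,0],[0,0,0],[0,0,0],[0,0,0]],"jaw":[0,0,0,0,0,0,0,0]}'
python3 -m crank '{"dp":[[0,-0.03,0.0],[0,-0.06,0],[-0.01,-0.11,0],[-0.02,-0.16,0],[-0.03,-0.21,0],[-0.04,-0.26,0],[-0.05,-0.3,0],[-0.06,-0.33,0]],"rot":[[-10,0,0],[-20,0,0],[-30,0,0],[-40,1,0],[-50,2,0],[-60,2.5,0],[-70,3,0],[-80,3.5,0]],"jaw":[0,0,0,0,0,0,0,0]}'
python3 -c "
from h import *
tool();im=snap('side','s5');cv2.imwrite('pics/s5c.png',cv2.resize(im[80:330,110:420],(744,600)))
im=snap('top','t5');markers('top',im,(265,165,385,255))"
```

```text
time: 18.2
eef_pos: [0.5763, 0.122, 0.3541]
tool_rot: [-0.428, 0.542, 0.541, 0.479]
force: [0.4, 1.3, -1.2]
width: 0.0471
time: 19.2
eef_pos: [0.5149, -0.2072, 0.3499]
tool_rot: [0.005, 0.706, 0.709, 0.001]
force: [0.8, 0.3, -1.0]
width: 0.0467
z [ 0.008 -0.005 -1.   ] up [ 0.004 -1.     0.005] grip [ 0.5156 -0.2076  0.2549] bottom [ 0.515  -0.0706  0.2542] tcp [ 0.5149 -0.2072  0.3499] j [-0.54  0.13  1.54 -0.    1.47 -0.54]
red mid [ 548.2 -155.9] size [ 39.  285.4] a 60.0 yaw -15.9
green none
blue mid [ 531.8 -367.9] size [ 42.7 251.7] a 72.8 yaw -12.8
black mid [ 502.8 -233.7] size [125.8 267.1] a 59.0 yaw -80.9
```

View pics/s5c.png

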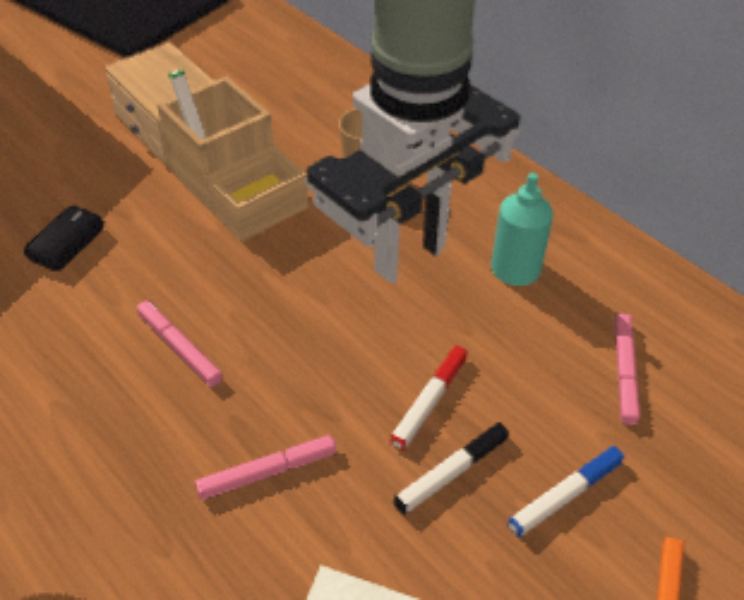

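Green stands in the pen box, leaning on the +y wall, and the row is intact. Red, black and blue are unmoved. Next is red.

```bash
python3 -m crank '{"dp":[[0,0,-0.02],[0,0,-0.04],[-0.005,-0.01,-0.06],[-0.01,-0.0175,-0.08],[-0.015,-0.0175,-0.1],[-0.015,-0.0175,-0.12],[-0.015,-0.0175,-0.15],[-0.015,-0.0175,-0.17]],"rot":[[0,0,10.5],[0,0,21],[0,0,31.5],[0,0,42],[0,0,52.5],[0,0,63],[0,0,73.5],[0,0,84]],"jaw":[0,0,0,0,0,0,0,0]}'
python3 -m crank '{"dp":[[0,0,0],[0,0,0],[0,0,0],[0,0,0]],"rot":[[0,0,10],[0,0,20],[0,0,23],[0,0,23]],"jaw":[0,0,0,0]}'
```

```text
time: 20.3
eef_pos: [0.4996, -0.2216, 0.178]
tool_rot: [-0.001, 0.047, 0.999, 0.008]
force: [-0.6, 0.5, 0.9]
width: 0.0468
time: 20.8
eef_pos: [0.5001, -0.2223, 0.1796]
tool_rot: [-0.001, -0.149, 0.989, 0.007]
force: [0.6, 0.1, -0.6]
width: 0.047
```

```bash
python3 -m crank '{"dp":[[0,-0.002,-0.03],[0,-0.002,-0.06],[0,-0.002,-0.077],[0,-0.002,-0.077],[0,-0.002,-0.077],[0,-0.002,-0.077],[0,-0.002,-0.077]],"rot":[[0,0,0],[0,0,0],[0,0,0],[0,0,0],[0,0,0],[0,0,0],[0,0,0]],"jaw":[0,0,0,0.3,1,1,1]}'
python3 -m crank '{"dp":[[0,0,0],[0,0,0.05],[0,0,0.1],[0,0,0.15],[0,0,0.2],[0,0,0.25]],"rot":[[0,0,0],[0,0,0],[0,0,0],[0,0,0],[0,0,-10],[0,0,-20]],"jaw":[1,1,1,1,1,1]}'
```

```text
time: 21.68
eef_pos: [0.5011, -0.2263, 0.1051]
tool_rot: [0.0, -0.15, 0.989, 0.004]
force: [0.3, 1.6, 2.9]
width: 0.0179
time: 22.42
eef_pos: [0.4997, -0.2255, 0.3552]
tool_rot: [-0.0, 0.027, 1.0, 0.005]
force: [0.6, -0.4, -0.3]
width: 0.0176
```

```bash
python3 -m crank '{"dp":[[0.017,0.047,0],[0.034,0.094,0],[0.052,0.141,0],[0.069,0.188,0],[0.086,0.235,0],[0.104,0.282,0],[0.121,0.329,0],[0.138,0.37,0]],"rot":[[0,0,-10.5],[0,0,-21],[0,0,-31.5],[0,0,-42],[0,0,-52.5],[0,0,-63],[0,0,-73.5],[0,0,-84]],"jaw":[1,1,1,1,1,1,1,1]}'
python3 -m crank '{"dp":[[0,0.006,0]],"rot":[[0,0,-6]],"jaw":[1]}'
python3 -m crank '{"dp":[[0,0.004,0],[0,0.008,0],[0,0.012,0],[0,0.016,0],[0,0.02,0],[0,0.024,0],[0,0.028,0],[0,0.031,0]],"rot":[[10,-0.5,0],[20,-1.1,0],[30,-1.6,0],[40,-2.2,0],[50,-2.7,0],[60,-3.3,0],[70,-3.9,0],[80,-4.4,0]],"jaw":[1,1,1,1,1,1,1,1]}'
python3 -c "
from h import *
tool()"
```

```text
time: 23.42
eef_pos: [0.6382, 0.1461, 0.3533]
tool_rot: [0.003, 0.689, 0.725, 0.003]
force: [0.5, -1.0, -1.2]
width: 0.0176
time: 23.55
eef_pos: [0.6383, 0.1532, 0.3527]
tool_rot: [0.003, 0.724, 0.69, 0.003]
force: [0.5, 0.1, -0.9]
width: 0.0176
time: 24.55
eef_pos: [0.6382, 0.1807, 0.3537]
tool_rot: [-0.439, 0.555, 0.524, 0.473]
force: [-0.3, 0.1, -0.6]
width: 0.0178
z [ 0.065  0.984 -0.167] up [0.003 0.167 0.986] grip [0.6443 0.2742 0.3379] bottom [0.6439 0.2513 0.2028] tcp [0.6382 0.1807 0.3537] j [-0.23  0.47  1.54  1.35  1.65 -0.46]
```

```bash
python3 -m crank '{"dp":[[0,0,-0.03],[0,0,-0.06],[0,0,-0.09],[0,0,-0.12],[0,0,-0.145],[0,0,-0.164],[0,0,-0.164]],"rot":[[0,0,0],[0,0,0],[0,0,0],[0,0,0],[0,0,0],[0,0,0],[0,0,0]],"jaw":[1,1,1,1,1,1,1]}'
python3 -m crank '{"dp":[[0,0,0],[0,0,0],[0,0,0],[0,0,0],[0,0,0.04],[0,-0.03,0.09],[0,-0.06,0.14],[0,-0.06,0.16]],"rot":[[0,0,0],[0,0,0],[0,0,0],[0,0,0],[0,0,0],[0,0,0],[0,0,0],[0,0,0]],"jaw":[0,0,0,0,0,0,0,0]}'
python3 -m crank '{"dp":[[0,-0.03,0.0],[-0.02,-0.06,0],[-0.04,-0.11,0],[-0.06,-0.16,0],[-0.08,-0.21,0],[-0.11,-0.26,0],[-0.14,-0.3,0],[-0.16,-0.34,0]],"rot":[[-10,0.5,0],[-20,1.1,0],[-30,1.6,0],[-40,2.2,0],[-50,2.7,0],[-60,3.3,0],[-70,3.9,0],[-80,4.4,0]],"jaw":[0,0,0,0,0,0,0,0]}'
python3 -c "
from h import *
tool();im=snap('side','s6');cv2.imwrite('pics/s6c.png',cv2.resize(im[80:330,110:420],(744,600)))"
```

```text
time: 25.42
eef_pos: [0.6375, 0.1814, 0.1881]
tool_rot: [-0.439, 0.557, 0.525, 0.47]
force: [0.4, 0.3, -0.3]
width: 0.0176
time: 26.42
eef_pos: [0.6394, 0.1193, 0.3537]
tool_rot: [-0.436, 0.556, 0.527, 0.473]
force: [-0.0, -0.4, -0.1]
width: 0.0473
time: 27.42
eef_pos: [0.4771, -0.2193, 0.3492]
tool_rot: [0.005, 0.724, 0.69, 0.001]
force: [0.7, 0.1, -0.0]
width: 0.0469
z [ 0.008 -0.005 -1.   ] up [-0.048 -0.999  0.005] grip [ 0.4778 -0.2198  0.2542] bottom [ 0.4843 -0.083   0.2535] tcp [ 0.4771 -0.2193  0.3492] j [-0.6   0.06  1.61 -0.    1.46 -0.55]
```

View pics/s6c.png

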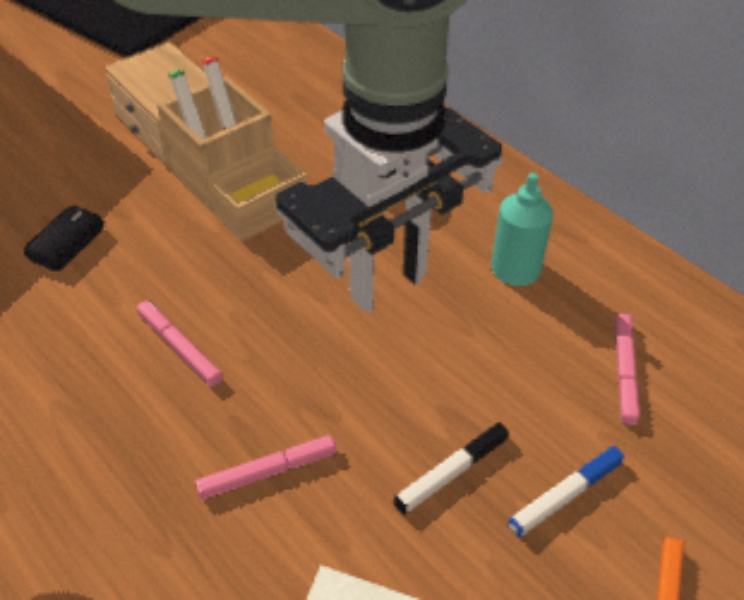

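Green and red both stand in the box, and the row is closed. Black next, at the same place as before.

```bash
python3 -m crank '{"dp":[[0,-0.01,-0.02],[-0.005,-0.02,-0.04],[-0.01,-0.03,-0.06],[-0.015,-0.04,-0.08],[-0.02,-0.05,-0.1],[-0.025,-0.06,-0.12],[-0.028,-0.0635,-0.15],[-0.028,-0.0635,-0.17]],"rot":[[0,0,10.5],[0,0,21],[0,0,31.5],[0,0,42],[0,0,52.5],[0,0,63],[0,0,73.5],[0,0,84]],"jaw":[0,0,0,0,0,0,0,0]}'
python3 -m crank '{"dp":[[0,0,0],[0,0,0],[0,0,0]],"rot":[[0,0,5],[0,0,5],[0,0,5]],"jaw":[0,0,0]}'
```

```text
time: 28.48
eef_pos: [0.4494, -0.2807, 0.1772]
tool_rot: [-0.001, 0.073, 0.997, 0.006]
force: [0.6, -0.6, -0.2]
width: 0.047
time: 28.85
eef_pos: [0.4504, -0.2817, 0.1796]
tool_rot: [0.0, 0.033, 0.999, 0.005]
force: [1.9, -0.3, -0.7]
width: 0.0468
```

```bash
python3 -m crank '{"dp":[[-0.001,-0.001,-0.03],[-0.001,-0.001,-0.06],[-0.001,-0.001,-0.077],[-0.001,-0.001,-0.077],[-0.001,-0.001,-0.077],[-0.001,-0.001,-0.077],[-0.001,-0.001,-0.077]],"rot":[[0,0,0],[0,0,0],[0,0,0],[0,0,0],[0,0,0],[0,0,0],[0,0,0]],"jaw":[0,0,0,0.3,1,1,1]}'
python3 -m crank '{"dp":[[0,0,0],[0,0,0.05],[0,0,0.1],[0,0,0.15],[0,0,0.2],[0,0,0.25]],"rot":[[0,0,0],[0,0,0],[0,0,0],[0,0,0],[0,0,-3],[0,0,-5]],"jaw":[1,1,1,1,1,1]}'
```

```text
time: 29.72
eef_pos: [0.45, -0.2839, 0.1041]
tool_rot: [0.001, 0.033, 0.999, 0.004]
force: [-0.9, -0.5, 2.5]
width: 0.0177
time: 30.48
eef_pos: [0.4488, -0.2829, 0.3541]
tool_rot: [0.0, 0.077, 0.997, 0.005]
force: [-0.3, -0.7, 1.0]
width: 0.0177
```

```bash
python3 -m crank '{"dp":[[0.018,0.05,0],[0.036,0.1,0],[0.055,0.15,0],[0.074,0.2,0],[0.093,0.25,0],[0.112,0.3,0],[0.131,0.35,0],[0.15,0.4,0]],"rot":[[0,0,-10.5],[0,0,-21],[0,0,-31.5],[0,0,-42],[0,0,-52.5],[0,0,-63],[0,0,-73.5],[0,0,-84.4]],"jaw":[1,1,1,1,1,1,1,1]}'
python3 -m crank '{"dp":[[0.01,0.036,0]],"rot":[[0,0,0]],"jaw":[1]}'
python3 -m crank '{"dp":[[0,0.004,0],[0,0.008,0],[0,0.012,0],[0,0.016,0],[0,0.02,0],[0,0.024,0],[0,0.028,0],[0,0.031,0]],"rot":[[10,-0.5,0],[20,-1.1,0],[30,-1.6,0],[40,-2.2,0],[50,-2.7,0],[60,-3.3,0],[70,-3.9,0],[80,-4.4,0]],"jaw":[1,1,1,1,1,1,1,1]}'
python3 -c "
from h import *
tool()"
```

```text
time: 31.48
eef_pos: [0.5992, 0.118, 0.3524]
tool_rot: [0.003, 0.71, 0.704, 0.003]
force: [-0.2, -1.1, 0.0]
width: 0.0175
time: 31.6
eef_pos: [0.6092, 0.1547, 0.3521]
tool_rot: [0.003, 0.707, 0.707, 0.003]
force: [-0.4, -0.7, -0.5]
width: 0.0176
time: 32.6
eef_pos: [0.6091, 0.1828, 0.3527]
tool_rot: [-0.428, 0.543, 0.537, 0.483]
force: [-0.1, 0.2, 0.5]
width: 0.0178
z [ 0.065  0.984 -0.166] up [-0.044  0.169  0.985] grip [0.6152 0.2763 0.3369] bottom [0.6213 0.2531 0.202 ] tcp [0.6091 0.1828 0.3527] j [-0.24  0.42  1.61  1.34  1.65 -0.54]
```

```bash
python3 -m crank '{"dp":[[0,0,-0.03],[0,0,-0.06],[0,0,-0.09],[0,0,-0.12],[0,0,-0.145],[0,0,-0.162],[0,0,-0.162]],"rot":[[0,2.5,0],[0,2.5,0],[0,2.5,0],[0,2.5,0],[0,2.5,0],[0,2.5,0],[0,2.5,0]],"jaw":[1,1,1,1,1,1,1]}'
python3 -m crank '{"dp":[[0,0,0],[0,0,0],[0,0,0],[0,0,0],[0,0,0.04],[0,-0.03,0.09],[0,-0.06,0.14],[0,-0.06,0.16]],"rot":[[0,0,0],[0,0,0],[0,0,0],[0,0,0],[0,0,0],[0,0,0],[0,0,0],[0,0,0]],"jaw":[0.3,0.3,0.3,0.3,0.3,0.3,0.3,0.3]}'
python3 -m crank '{"dp":[[0,-0.03,0.0],[-0.01,-0.07,0],[-0.02,-0.13,0],[-0.03,-0.19,0],[-0.04,-0.25,0],[-0.05,-0.31,0],[-0.06,-0.37,0],[-0.07,-0.42,0]],"rot":[[-10,0.5,0],[-20,1.1,0],[-30,1.6,0],[-40,2.2,0],[-50,2.7,0],[-60,3.3,0],[-70,3.9,0],[-80,4.4,0]],"jaw":[0,0,0,0,0,0,0,0]}'
python3 -c "
from h import *
tool();im=snap('top','t7');im2=snap('side','s7');a=cv2.resize(im[150:220,60:200],(500,250));b=cv2.resize(im2[80:330,110:420],(434,350));c=np.zeros((600,500,3),np.uint8);c[:250]=a;c[250:,:434]=b;cv2.imwrite('pics/s7c.png',c)"
```

```text
time: 33.48
eef_pos: [0.6085, 0.1834, 0.1894]
tool_rot: [-0.44, 0.555, 0.528, 0.469]
force: [-0.2, 0.6, -0.3]
width: 0.0175
time: 34.48
eef_pos: [0.6102, 0.1215, 0.3545]
tool_rot: [-0.436, 0.554, 0.53, 0.472]
force: [0.2, -0.7, -0.1]
width: 0.033
time: 35.48
eef_pos: [0.5388, -0.2981, 0.35]
tool_rot: [0.003, 0.722, 0.692, -0.002]
force: [-0.1, 0.9, -1.5]
width: 0.047
z [ 0.    -0.007 -1.   ] up [-0.043 -0.999  0.007] grip [ 0.5388 -0.2988  0.255 ] bottom [ 0.5448 -0.1619  0.254 ] tcp [ 0.5388 -0.2981  0.35  ] j [-0.64  0.26  1.38 -0.01  1.5  -0.6 ]
```

View pics/s7c.png

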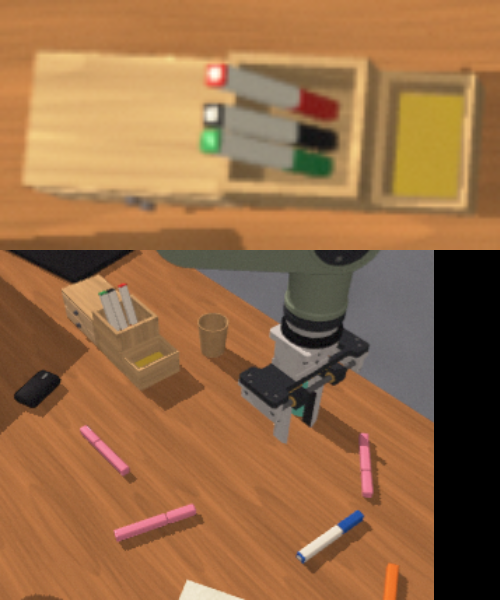

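Three markers stand in the box, leaning to +y with their lower ends on the -y side. Blue is still on the desk at about (330,538) in this view. I check the free corner of the box and whether blue has moved.

```bash
python3 -c "
from h import *
q=np.array([(338,98),(335,120),(338,127),(335,150),(333,153),(330,177)])/3.571+[60,150]
for z in(.012,.022):
  P=plane('top',q,z)[:,:2]-B; print(z,(np.c_[P@X,P@Y]*1000).round(0).tolist())
for f in('s0','s7'):
  im=cv2.imread('pics/'+('side0' if f=='s0' else f)+'.png');print(f);markers('side',im,(310,250,380,310))
boxes(cv2.imread('pics/t7.png'),dict(pen=(.112,124,160,166,222),note=(.06,165,160,205,222)))
"
```

```text
0.012 [[36.0, -12.0], [18.0, -11.0], [12.0, -13.0], [-7.0, -12.0], [-10.0, -11.0], [-30.0, -10.0]]
0.022 [[34.0, -14.0], [16.0, -13.0], [10.0, -16.0], [-9.0, -15.0], [-11.0, -13.0], [-31.0, -12.0]]
s0
red none
green none
blue mid [ 585.2 -388.8] size [ 19.3 143.5] a 84.1 yaw -5.9
black mid [ 563.1 -340.6] size [110.7  89.7] a 84.1 yaw 83.6
s7
red none
green none
blue mid [ 585.2 -388.9] size [ 19.4 143.5] a 84.3 yaw -5.8
black none
pen (array([611.8, 261.1]), array([106.6, 109.5]), 86.7)
note (array([594.2, 139.9]), array([ 47.6, 118.4]), 61.6)
```

Lower ends lie at box y ≈ -13, so a strip from y -46 to -14 is free for blue. Blue is unmoved.

```bash
python3 -m crank '{"dp":[[0,-0.01,-0.02],[-0.003,-0.02,-0.04],[-0.006,-0.03,-0.06],[-0.009,-0.04,-0.08],[-0.012,-0.05,-0.1],[-0.015,-0.06,-0.12],[-0.019,-0.07,-0.15],[-0.019,-0.0785,-0.17]],"rot":[[0,0,10.5],[0,0,21],[0,0,31.5],[0,0,42],[0,0,52.5],[0,0,63],[0,0,73.5],[0,0,84]],"jaw":[0,0,0,0,0,0,0,0]}'
python3 -m crank '{"dp":[[0,0,0],[0,0,0],[0,0,0]],"rot":[[0,0,2.7],[0,0,2.7],[0,0,2.7]],"jaw":[0,0,0]}'
```

```text
time: 36.58
eef_pos: [0.5196, -0.3729, 0.1778]
tool_rot: [-0.0, 0.071, 0.997, 0.003]
force: [0.2, -0.7, 0.1]
width: 0.0472
time: 36.95
eef_pos: [0.5204, -0.3742, 0.1806]
tool_rot: [0.001, 0.051, 0.999, 0.001]
force: [-0.5, 0.6, 1.1]
width: 0.0466
```

```bash
python3 -m crank '{"dp":[[0,-0.002,-0.03],[0,-0.002,-0.06],[0,-0.002,-0.078],[0,-0.002,-0.078],[0,-0.002,-0.078],[0,-0.002,-0.078],[0,-0.002,-0.078]],"rot":[[0,0,0],[0,0,0],[0,0,0],[0,0,0],[0,0,0],[0,0,0],[0,0,0]],"jaw":[0,0,0,0.3,1,1,1]}'
python3 -m crank '{"dp":[[0,0,0],[0,0,0.05],[0,0,0.1],[0,0,0.15],[0,0,0.2],[0,0.04,0.25],[0,0.08,0.25]],"rot":[[0,0,0],[0,0,0],[0,0,0],[0,0,0],[0,0,-2],[0,0,-3.5],[0,0,-3.5]],"jaw":[1,1,1,1,1,1,1]}'
```

```text
time: 37.83
eef_pos: [0.5209, -0.3779, 0.1044]
tool_rot: [0.002, 0.051, 0.999, -0.0]
force: [0.2, -0.1, 2.9]
width: 0.0178
time: 38.7
eef_pos: [0.5214, -0.2979, 0.3586]
tool_rot: [0.006, 0.082, 0.997, -0.002]
force: [0.5, -1.1, 0.1]
width: 0.0176
```

```bash
python3 -m crank '{"dp":[[0.01,0.05,0],[0.02,0.1,0],[0.032,0.15,0],[0.044,0.2,0],[0.056,0.25,0],[0.067,0.3,0],[0.078,0.35,0],[0.089,0.4,0]],"rot":[[0,0,-10.5],[0,0,-21],[0,0,-31.5],[0,0,-42],[0,0,-52.5],[0,0,-63],[0,0,-73.5],[0,0,-84]],"jaw":[1,1,1,1,1,1,1,1]}'
python3 -m crank '{"dp":[[0,0.018,0],[0,0.018,0]],"rot":[[0,0,0],[0,0,0]],"jaw":[1,1]}'
python3 -m crank '{"dp":[[0,0.004,0],[0,0.008,0],[0,0.012,0],[0,0.016,0],[0,0.02,0],[0,0.024,0],[0,0.026,0],[0,0.026,0]],"rot":[[10.5,-0.5,0],[21,-1.1,0],[31.5,-1.6,0],[42,-2.2,0],[52.5,-2.8,0],[63,-3.4,0],[73.5,-4,0],[84,-4.6,0]],"jaw":[1,1,1,1,1,1,1,1]}'
python3 -c "
from h import *
tool()"
```

```text
time: 39.7
eef_pos: [0.609, 0.1044, 0.3524]
tool_rot: [0.001, 0.729, 0.684, -0.001]
force: [-0.0, 0.1, -0.3]
width: 0.0177
time: 39.95
eef_pos: [0.6087, 0.1215, 0.3523]
tool_rot: [0.001, 0.726, 0.688, -0.001]
force: [-0.1, 0.2, -0.1]
width: 0.0178
time: 40.95
eef_pos: [0.6093, 0.1441, 0.3531]
tool_rot: [-0.46, 0.54, 0.508, 0.488]
force: [0.2, 0.8, -0.9]
width: 0.0175
z [ 0.06   0.993 -0.101] up [0.007 0.1   0.995] grip [0.615  0.2385 0.3435] bottom [0.6141 0.2247 0.2072] tcp [0.6093 0.1441 0.3531] j [-0.31  0.45  1.6   1.36  1.74 -0.51]
```

```bash
python3 -m crank '{"dp":[[0,0.003,-0.03],[0,0.005,-0.06],[0,0.005,-0.09],[0,0.005,-0.12],[0,0.005,-0.15],[0,0.005,-0.168],[0,0.005,-0.168]],"rot":[[0,0,0],[0,0,0],[0,0,0],[0,0,0],[0,0,0],[0,0,0],[0,0,0]],"jaw":[1,1,1,1,1,1,1]}'
python3 -m crank '{"dp":[[0,0,0],[0,0,0],[0,0,0],[0,0,0],[0,0,0.04],[0,-0.03,0.09],[0,-0.06,0.14],[0,-0.06,0.16]],"rot":[[0,0,0],[0,0,0],[0,0,0],[0,0,0],[0,0,0],[0,0,0],[0,0,0],[0,0,0]],"jaw":[0.3,0.3,0.3,0.3,0.3,0.3,0.3,0.3]}'
python3 -m crank '{"dp":[[0,-0.03,0.0],[-0.01,-0.07,0],[-0.02,-0.13,0],[-0.03,-0.19,0],[-0.04,-0.25,0],[-0.05,-0.29,0],[-0.06,-0.31,0],[-0.07,-0.31,0]],"rot":[[-10,0.5,0],[-20,1.1,0],[-30,1.6,0],[-40,2.2,0],[-50,2.7,0],[-60,3.3,0],[-70,3.9,0],[-80,4.4,0]],"jaw":[0,0,0,0,0,0,0,0]}'
python3 -c "
from h import *
im=snap('top','t8');im2=snap('side','s8');a=cv2.resize(im[150:220,60:210],(643,300),interpolation=2);b=cv2.resize(im2[80:180,140:290],(450,300),interpolation=2);c=np.zeros((600,643,3),np.uint8);c[:300]=a;c[300:,:450]=b;cv2.imwrite('pics/s8c.png',c)"
```

```text
time: 41.82
eef_pos: [0.6088, 0.1508, 0.1838]
tool_rot: [-0.461, 0.542, 0.509, 0.485]
force: [-0.2, 0.3, -0.1]
width: 0.0178
time: 42.82
eef_pos: [0.6101, 0.09, 0.3484]
tool_rot: [-0.458, 0.541, 0.511, 0.487]
force: [0.9, 0.3, -0.0]
width: 0.0326
time: 43.82
eef_pos: [0.5387, -0.2192, 0.3439]
tool_rot: [-0.021, 0.727, 0.685, 0.023]
force: [0.2, 1.6, -0.4]
width: 0.047
```

View pics/s8c.png

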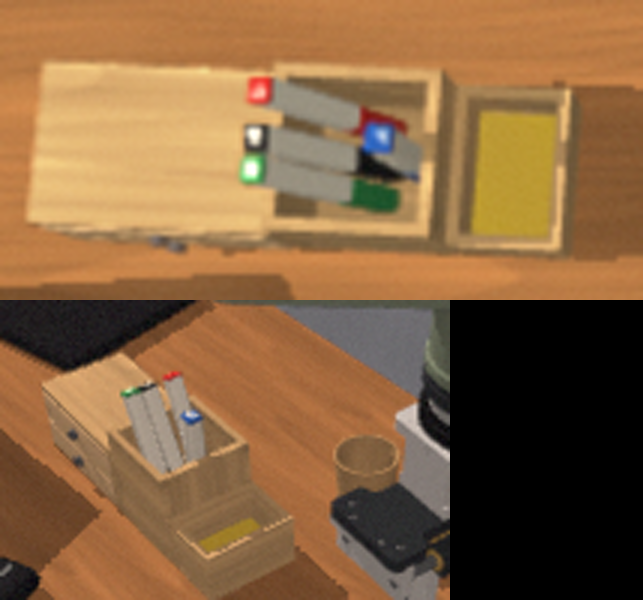

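Top and side views show all four markers in the box, three leaning to +y and blue nearly upright on the -y side. I check the tops' heights from the two views, and the row.

```bash
python3 -c "
from h import *
tt=dict(red=(260,90),black=(256,137),green=(253,168),blue=(379,136));ss=dict(red=(173,77),black=(148,87),green=(130,92),blue=(191,117))
for n in tt:
  a,d=ray('top',[np.array(tt[n])/4.287+[60,150]-.4]);b,e=ray('side',[np.array(ss[n])/3+[140,80]-.4])
  s=np.linalg.lstsq(np.c_[d[0],-e[0]],b-a,rcond=None)[0];p=a+s[0]*d[0];q=b+s[1]*e[0];m=(p+q)/2;w=m[:2]-B
  print(n,'box x,y,z',(np.r_[w@X,w@Y,m[2]]*1000).round(0),'miss',round(np.linalg.norm(p-q)*1000,1))
for f in('t3','t8'):
  im=cv2.imread(f'pics/{f}.png');print(f);boxes(im,dict(note=(.06,160,160,205,222),note2=(.06,168,160,205,222),pen=(.112,124,160,174,222)))
d=cv2.absdiff(cv2.imread('pics/t3.png'),cv2.imread('pics/t8.png'))[165:215,165:200].max(2);print('diff note region',d.mean(),(d>40).sum())
"
```

```text
red box x,y,z [ 31.  52. 145.] miss 3.6
black box x,y,z [  0.  52. 145.] miss 2.7
green box x,y,z [-20.  52. 147.] miss 1.2
blue box x,y,z [  4. -26. 149.] miss 3.5
t3
note (array([604.7, 159. ]), array([ 54. , 106.7]), 86.5)
note2 (array([604.7, 159. ]), array([ 54. , 106.7]), 86.5)
pen (array([611.8, 261.1]), array([106.6, 109.5]), 86.7)
t8
note (array([566.8, 148.6]), array([38.6, 75.7]), 45.3)
note2 (array([566.8, 148.6]), array([38.6, 75.7]), 45.3)
pen (array([647.2, 259.5]), array([107.3,  39.6]), 84.1)
diff note region 5.273714285714286 12
```

```bash
python3 -m crank '{"dp":[[-0.05,-0.03,0.02],[-0.09,-0.06,0.02],[-0.09,-0.06,0.02]],"rot":[[0,0,0],[0,0,0],[0,0,0]],"jaw":[0,0,0]}'; python3 -c "
from h import *
im=snap('top','t9');im2=snap('side','s9')
U=B-.134*0*Y
# expected outlines if perfectly closed, drawn from measured pen box pose
def draw(n,img,c,hx,hy,z,col):
  P=[np.r_[c+sx*hx*X+sy*hy*Y,z] for sx,sy in((-1,-1),(1,-1),(1,1),(-1,1))];return proj(n,P)
N=B-.092*Y
for n in('top','side'): print(n,draw(n,None,N,.054,.038,.06,0).round(1).tolist())
a=cv2.resize(im[160:220,130:205],(750,600),interpolation=2)[:300] if 0 else cv2.resize(im[165:220,130:205],(409,300),interpolation=2)
b=cv2.resize(im2[115:190,170:255],(340,300),interpolation=2)
cv2.imwrite('pics/z9.png',cv2.resize(np.hstack([a,b]),(790,316)))"
```

```text
time: 44.3
eef_pos: [0.4476, -0.2793, 0.3641]
tool_rot: [-0.024, 0.728, 0.684, 0.026]
force: [-0.6, 0.5, -0.3]
width: 0.0469
top [[190.3, 207.8], [192.8, 170.2], [166.3, 169.1], [163.6, 206.6]]
side [[207.8, 166.3], [236.8, 152.0], [223.0, 139.9], [194.5, 153.2]]
```

View pics/z9.png

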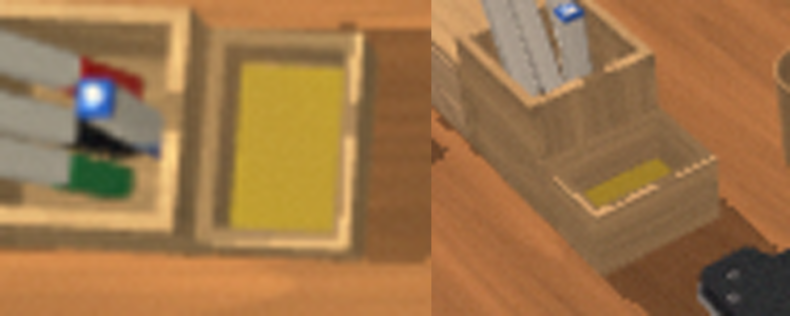

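The note box rim corners, at (190.5,208.5), (193.3,170.7), (166.2,169.9) and (164.1,207.1) px, match a perfectly closed row to about 0.5 px (1.5 mm). All four markers are in and the arm is clear.

```bash
python3 -c "
from station import ctrl
print(ctrl.hand_in())"
```

```text
the job is handed in; nothing more can be done
None
```

The job is handed in at about 44 s of the 210 s. The hand-in gave no verdict, so what follows rests on my own checks.

**What I did:** I gripped the pen box by its -y wall and pressed it against the drawer unit (about 21 N). I then did the same with the note box against the pen box (about 22 N). With the row closed, I stood all four markers (green, red, black, blue) cap-down in the pen box.

**Last checks:**
- **Row:** the note box rim matched a fully closed row to about 0.5 px, roughly 1.5 mm. The pen box measured flush and aligned with the unit before the markers went in.
- **Late box fits:** once the markers were in, the automatic fits of both boxes failed because markers and shadow broke up the rims. The closed row therefore rests on hand-read rim corners and an almost unchanged picture of the note box.
- **Markers:** two-view positions put the marker tops at 145–149 mm, with 1–4 mm of disagreement between the rays. I expected about 157 mm, which I put down to calibration bias. The pictures show three leaning on the +y wall and blue nearly upright beside them.
- **Surroundings:** the bottle, cup and mouse showed no movement in the pictures, though I did not measure them at the end. The gripper was open and well clear. I saw no sign that anything had been knocked aside.

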